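# Lay the standing carton down in its taped place

## Robot

A 6-joint arm with a two-finger parallel gripper is mounted at the origin on a cart in front of the work surface, level with it; the furniture and walls round the work are solid. World frame = base frame: x ahead of the robot, y to its left, z up, the work surface at z = 0. Lengths are in m, angles in rad, forces in N, time in s.
With the tool pointing down it reaches from about 0.275 to 0.85 m from the base axis. Payload 5.2 kg.
Tool frame: the origin (TCP) lies at the very end of the fingers, on their centre line; the grasp point (between the pads) lies 19 mm behind it; z points along the fingers, y is the direction in which the jaws open and shut (so a half turn about z gives the same grasp; the last joint's range is limited). The gripper opens to 85 mm and grips with 20 to 120 N. Pads are 22 mm wide; open, the fingers measure 114 mm over their backs; the gripper's body (76 mm by 85 mm) begins 54 mm behind the grasp point. The pads swing forward as they close: fully open they stand 13 mm farther back than shut.
Start: joints at [1.13, 0.259, 1.535, -0, 1.348, -0.203], TCP at [0.13, 0.535, 0.231] pointing down, gripper open.
Joint ranges: [-3.14, 3.14], [-0.91, 2.08], [0.19, 2.58], [-1.22, 4.36], [0.22, 2.71], [-3.12, 3.12]. Speed limits (rad/s): [2.57, 2.57, 3.14, 3.14, 3.14, 3.14].

## Interface

Orientations are given as a unit quaternion [w, x, y, z].
In Python, from bench import read_state, grab_frame, job_done gives the robot as it stands.
- The arm moves only by the shell command python3 -m jog 'ROWS'. ROWS is JSON, a list of rows, each an object with "hand": the closure, from -1 (fully open) to 1 (shut); "xyz": the shift along the tool's x, y, z in m, a list of three; "turn": the turn about the tool's z in degrees. A call has 1 to 5 rows; each row is the pose to reach, as a shift and turn from the pose measured when the call began, along the tool's axes at that moment; what a row does not reach only later rows make up. A row lasts 1/12 s, in which the tool goes at most 41.7 mm and 7.16 degrees, less where a joint would pass 70% of its speed; a pose out of reach is approached as far as the arm can. A call with a gripper value outside its range is refused whole. The fingers move at their own pace and stop on an object; the grip force is fixed at half the most. Time passes only in rows, so rows that repeat a pose let the fingers close. It gives the time, the measured TCP pose, the force and the opening at its end, in the units of the state.
- read_state(): the state, without advancing time (a new reading comes with each control period).
- grab_frame(name): name is "scene" or "top"; returns a dict with "pixels" (420x560x3 uint8, blue, green, red), "z_map" (420x560 float32, m along the optical axis (not along the pixel's ray), 0 where there is no reading), "mtx" (3x3 intrinsics, pixels), "R" (3x3) and "t" (3): a world point X has camera coordinates R X + t. Camera axes: x right, y down, z forward; pixel columns grow to the right and rows downward; lengths in m; the calibration is good to about 2 mm. A picture is of the moment at which its call begins.
- job_done(): hands the job in, once; it reports no verdict.
The state is a dict: "time": time; "q": joint angles; "qd": joint speeds; "effort": joint torques, N m; "position": TCP position; "orientation": TCP orientation; "contact_force": force on the tool from outside, world axes, zero at the start; "ft_torque": the same for the moment, N m; "width": finger opening in m.
Only numpy, scipy, OpenCV 4.12 (cv2) and the standard library are available. Lean on these libraries where they do the work, as an engineer would, in place of code of your own. Each camera call takes 0.05 s, during which the arm holds its last target. There are 200 camera calls.

## Task

Tip the standing cardboard carton over with a push high on its broad side, so that it falls towards the taped outline on the worktop and lies flat on its broad side; then push it along until it lies wholly inside the outline. Only touch and push it, gently, with the fingers: do not grip it and do not lift it off the worktop. Leave the kitchen timer, the roll of tape, the steel cup and the shaker where they stand.

Things in the scene. Friction and masses are not known exactly. Their poses are not given: they have to be found in the camera images.
- carton: Closed cardboard carton, about 0.25 kg, 90 mm wide (x), 50 mm thick (y), 140 mm high (z); pale blank panel on both broad sides (+y, -y). Origin: centre of its foot end, on which it stands at first. Pushed low it slides; pushed within 35 mm of its top it tips, and falls once the top has gone about 50 mm, maybe slipping 20 mm. Lying, origin 25 mm high, its z points the way it fell.
- outline: Rectangle of pale paper tape stuck flat on the worktop left or right of the carton, nothing to catch on; inside 126 mm (x) by 176 mm (y), tape 15 mm broad. Origin: its centre, 125 to 150 mm from the standing carton's; y roughly along the carton's y. The carton, tipped from where it stands, lies 25 to 55 mm short of the middle, and is then pushed on by its foot end.
- foot_a (a point): Point on the carton's narrow side face, half-way through the 50 mm thickness, at the edge of the foot end, x = -45 mm in the carton frame. With its three fellows it marks the four corners of the footprint when the carton lies on a broad side.
- foot_b (a point): Point on the carton's narrow side face, half-way through the 50 mm thickness, at the edge of the foot end, x = +45 mm in the carton frame. With its three fellows it marks the four corners of the footprint when the carton lies on a broad side.
- head_a (a point): Point on the carton's narrow side face, half-way through the 50 mm thickness, at the edge of the top end, x = -45 mm in the carton frame. With its three fellows it marks the four corners of the footprint when the carton lies on a broad side.
- head_b (a point): Point on the carton's narrow side face, half-way through the 50 mm thickness, at the edge of the top end, x = +45 mm in the carton frame. With its three fellows it marks the four corners of the footprint when the carton lies on a broad side.
- kitchen_timer: White kitchen timer lying flat, 62 x 62 x 20 mm high, loose; origin at the centre of its underside. It lies about 125 to 150 mm from the carton, on the side away from the outline. To be left alone.
- tape_clear: Roll of brown tape lying flat, 92 mm across, 48 mm high, loose; origin at the centre of its underside. It lies beyond the carton, about 125 to 140 mm from it. To be left alone.
- steel_cup_a: Open steel sauce cup, 68 mm across, 59 mm high, loose, on the left of the worktop; origin at the centre of its underside. To be left alone.
- flour_shaker: Steel shaker with a perforated cap, 69 mm across, 102 mm high, loose, on the left of the worktop; origin at the centre of its underside. To be left alone.
There are look-alikes about, which are no part of the job. Several things have the shape of the carton; the one meant has the colours described above.

How it is judged:
On the way:
1. the carton has been tipped over and lies flat on a broad side ((angle between carton's own y axis and vertical below 0.1 rad or angle between carton's own y axis and vertical above 3.04 rad) and height (world z) of carton below 0.04 m), for 0.2 s.
At the end, for the whole second after the job is handed in: The carton lies flat on a broad side (within 0.1 rad) on the worktop, at rest, all four corners of its footprint inside the inner edge of the taped outline or at most 5 mm over it (all of step 1 and height (world z) of carton above 0.015 m and linear speed of carton below 0.02 m/s and x of foot_a in the frame of outline between -0.068 and 0.068 m and y of foot_a in the frame of outline between -0.093 and 0.093 m and x of foot_b in the frame of outline between -0.068 and 0.068 m and y of foot_b in the frame of outline between -0.093 and 0.093 m and x of head_a in the frame of outline between -0.068 and 0.068 m and y of head_a in the frame of outline between -0.093 and 0.093 m and x of head_b in the frame of outline between -0.068 and 0.068 m and y of head_b in the frame of outline between -0.093 and 0.093 m); the robot touches nothing.
It fails at once if the carton was lifted or carried (all of it more than about 15 mm off the worktop) (height (world z) of each of foot_a, foot_b, head_a, head_b above 0.04 m).
It fails at once if the carton was gripped or pressed hard (more than 30 N from the fingers) (contact force between the fingers and carton above 30 N).
It fails at once if the timer, tape roll, cup or shaker was disturbed (moved more than 15 mm) (distance of any of kitchen_timer, tape_clear, steel_cup_a, flour_shaker from where it was at the start of the episode above 0.015 m).
It also fails if it takes over 45 s, if anything falls off the work surface, if the arm or the gripper's body presses on something with over 40 N, if the wrist force passes 120 N, or if a joint passes its speed limit or range.

## Working session

There is one attempt and no reset: what is moved stays moved. The work goes in short steps, Python scripts to look and compute and a shell command to move; the robot and the scene stay as the last step left them, time stands still between calls to the robot, and variables do not carry over. Pictures are saved under pics/ and viewed, on a budget of 10 in all, crops included, one or two more only if the job needs it, and the job is handed in when it is done.

```bash
ls; mkdir -p pics; python3 - <<'E'
from bench import *
import cv2,pickle
for n in("scene","top"):
    f=grab_frame(n); cv2.imwrite(f"pics/{n}0.png",f["pixels"]); pickle.dump(f,open(f"{n}0.pkl","wb")); print(f["mtx"],f["R"],f["t"])
s=read_state();print(s)
E
```

```text
pics
[[488.74576615   0.         283.68288103]
 [  0.         488.74576615 215.40904703]
 [  0.           0.           1.        ]] [[-9.00343908e-01 -4.35179063e-01  1.76706185e-04]
 [-2.81001963e-01  5.81056068e-01 -7.63813945e-01]
 [ 3.32293160e-01 -6.87744887e-01 -6.45436462e-01]] [0.43861447 0.30020893 1.76563243]
[[485.84060155   0.         276.34280326]
 [  0.         485.84060155 208.52499597]
 [  0.           0.           1.        ]] [[-0.08045661 -0.99673534  0.00673741]
 [-0.96905559  0.07663623 -0.23464474]
 [ 0.23336237 -0.02540764 -0.97205785]] [-0.06083455  0.56164627  1.57000729]
{'time': 0.1, 'q': array([ 1.13018374e+00,  2.59282945e-01,  1.53596248e+00,  1.21020535e-05,
        1.34800950e+00, -2.02797322e-01]), 'qd': array([-0.00073791, -0.00305186, -0.00198629,  0.00143515,  0.00222392,
        0.0006541 ]), 'effort': array([ 7.48728726e-04, -4.46968281e+01, -2.91247773e+01, -5.38599488e-04,
        6.32793133e-03, -1.27255667e-06]), 'position': array([0.12933593, 0.53409312, 0.23055541]), 'orientation': array([-2.68389386e-04,  1.18628914e-01,  9.92938311e-01, -7.86629417e-04]), 'contact_force': array([-0.60303837, -0.36924572,  0.26408154]), 'ft_torque': array([-0.06063952,  0.00496291,  0.00854357]), 'width': 0.08536768844734736}
```

View pics/scene0.png

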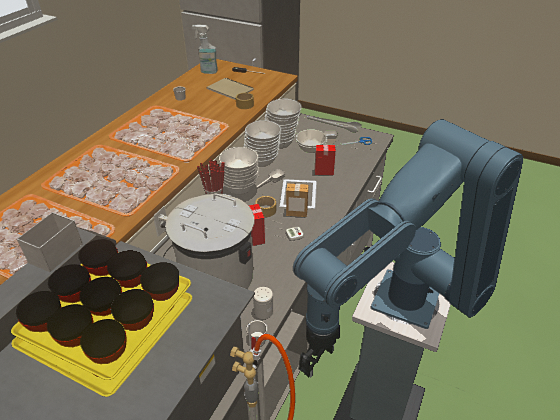

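View pics/top0.png

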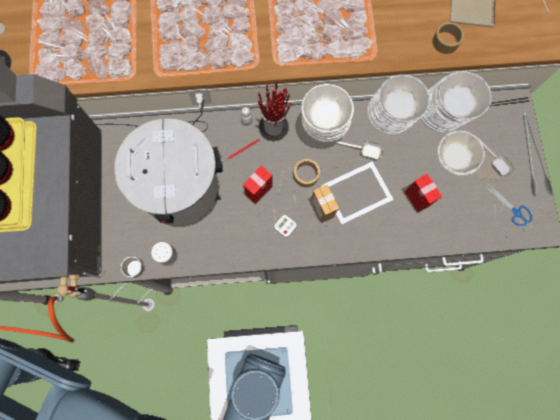

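The scene view shows an orange-brown carton with a pale panel at (297,198), the outline at (299,194), and red cartons at (257,222) and (325,158). In the top view the candidates are the orange-brown carton at (327,202), red at (258,181) and red at (428,192). The outline is at (358,192), the timer at (285,226) and the tape at (306,172). I choose the orange-brown carton with pale panels, next to the outline, and check it in a crop.

```bash
cat >h.py <<'E'
import numpy as np,cv2
def world(f):
    K,R,t=f["mtx"],f["R"],f["t"]; z=f["z_map"]; v,u=np.mgrid[:z.shape[0],:z.shape[1]]
    c=np.stack([(u-K[0,2])/K[0,0]*z,(v-K[1,2])/K[1,1]*z,z],-1)
    return (c-t)@R   # R^T(c-t)
def proj(f,P):
    c=np.atleast_2d(P)@f["R"].T+f["t"]; p=c@f["mtx"].T; return p[:,:2]/p[:,2:]
E
python3 - <<'E'
import pickle,cv2,numpy as np
from h import *
t=pickle.load(open("top0.pkl","rb"));s=pickle.load(open("scene0.pkl","rb"))
a=cv2.resize(t["pixels"][150:245,265:400],None,fx=4,fy=4,interpolation=2)
b=cv2.resize(s["pixels"][165:260,235:340],None,fx=4,fy=4,interpolation=2)
cv2.imwrite("pics/crop0.png",cv2.resize(np.hstack([a,b]),None,fx=.83,fy=.83))
def rect(m): 
    c,sz,an=cv2.minAreaRect((m*1000).astype(np.float32)); print(np.round(c,1),np.round(sz,1),round(an,1),len(m))
for f in(t,s):
    W=world(f);x,y,z=W[...,0],W[...,1],W[...,2]
    reg=(x>.3)&(x<.85)&(y<.25)&(y>-.4)
    px=f["pixels"].astype(int)
    pale=(px.min(-1)>170)&(px.max(-1)-px.min(-1)<40)&(abs(z)<.012)&reg
    n,l=cv2.connectedComponents(pale.astype(np.uint8),connectivity=8)
    print("pale")
    for i in range(1,n):
        if(l==i).sum()>20: rect(W[l==i][:,:2])
    print("blobs")
    for lo,hi in((.012,.03),(.03,.06),(.125,.15)):
        m=(z>lo)&(z<hi)&reg
        n,l=cv2.connectedComponents(m.astype(np.uint8))
        for i in range(1,n):
            if(l==i).sum()>25: print(lo,px[l==i].mean(0).round(),W[l==i][:,2].mean().round(3),end=" ");rect(W[l==i][:,:2])
E
```

```text
pale
[ 662.3 -338.7] [ 21.2 133.1] 21.0 182
[ 522.7 -356.3] [86.4 49.4] 85.1 173
blobs
0.012 [ 49.  52. 101.] 0.021 [620.6 -65.8] [10.8 86.2] 36.1 29
0.012 [210. 213. 215.] 0.018 [ 505.1 -131.9] [62.1 62.2] 45.9 283
0.03 [83. 87. 90.] 0.045 [ 845.  -118.8] [39.1  7.8] 85.8 29
0.03 [108. 151. 180.] 0.044 [ 684.3 -221.5] [88.7 88.8] 9.3 218
0.03 [23. 24. 92.] 0.046 [619.1 -56. ] [40.2 99.7] 16.2 62
0.03 [ 75.  87. 100.] 0.046 [ 540.4 -251.2] [99.3 41.8] 48.2 57
0.03 [ 99. 102. 105.] 0.045 [560.2 136. ] [ 15.3 106.7] 40.2 55
0.03 [ 92.  96. 100.] 0.045 [527.5 218.2] [ 4.9 61.9] 1.2 32
0.125 [221. 226. 227.] 0.134 [ 821.4 -298.8] [ 57.  121.2] 0.1 353
0.125 [ 83.  86. 105.] 0.139 [ 840.5 -120.9] [16.5 60.6] 1.9 31
0.125 [160. 167. 172.] 0.139 [ 798.7 -282.3] [148.1  45.7] 72.6 74
0.125 [ 94.  96. 224.] 0.14 [640.9 -49.3] [53.3 92.2] 42.7 434
0.125 [141. 187. 224.] 0.14 [ 557.4 -264.7] [93.  51.1] 21.2 446
0.125 [84. 88. 92.] 0.138 [564.  146.8] [ 33.6 175.7] 36.8 116
pale
[ 658.7 -333.3] [ 26.4 139.2] 27.8 68
[ 525.2 -359.8] [26.6 75.6] 22.9 38
blobs
0.012 [ 63.  84. 102.] 0.021 [ 700.  
[... 285 characters left out ...]
0.03 [85. 93. 98.] 0.047 [ 809.5 -263.5] [92.9 26.8] 51.5 63
0.03 [ 70. 106. 131.] 0.043 [ 684.2 -221.4] [ 87.  102.9] 26.6 171
0.03 [ 91. 109. 124.] 0.044 [ 546.9 -244.1] [87.3 18.7] 19.4 112
0.03 [ 39.  43. 108.] 0.046 [612.2 -17.3] [53.1 22. ] 24.7 71
0.03 [77. 85. 89.] 0.046 [528.2 206.3] [ 9.4 75.9] 2.9 46
0.125 [184. 200. 208.] 0.139 [ 832.2 -341. ] [40.8 49.1] 30.7 52
0.125 [ 97. 106. 112.] 0.138 [ 796.8 -264.2] [135.4  46.3] 57.4 105
0.125 [ 94. 140. 178.] 0.139 [ 554.2 -265.9] [89.1 64.6] 20.0 220
0.125 [ 78.  85. 104.] 0.138 [ 840.5 -106.3] [40.  11.3] 74.8 29
0.125 [ 60.  65. 200.] 0.14 [633.2 -51.6] [ 38.9 100.8] 41.6 168
0.125 [84. 91. 96.] 0.137 [527.8 208.9] [10.6 80.3] 2.9 56
```

View pics/crop0.png

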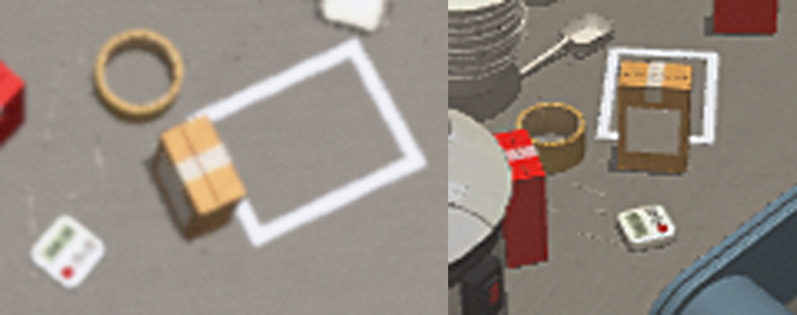

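The crop confirms it: an orange-brown carton with pale panels on its broad sides, standing at the left end of the white outline. The timer and tape roll are clear of the tipping direction. Next I fit the outline and work out the approach.

```bash
cat >>h.py <<'E'
def outline(fs,x0):
    from scipy.optimize import minimize
    g=np.arange(-130,131,3)/1000; X,Y=[a.ravel() for a in np.meshgrid(g,g)]
    tape=((abs(X)<.078)&(abs(Y)<.103)&~((abs(X)<.063)&(abs(Y)<.088)))
    near=((abs(X)<.098)&(abs(Y)<.123)&~((abs(X)<.043)&(abs(Y)<.068)))
    P=np.stack([X,Y,0*X],1)[near]; w=tape[near]*1.
    data=[(f,cv2.GaussianBlur(f["pixels"].min(-1).astype(np.float32),(0,0),.7),abs(world(f)[...,2])<.015) for f in fs]
    def cost(p):
        c,s=np.cos(p[2]),np.sin(p[2]); Q=P@np.array([[c,s,0],[-s,c,0],[0,0,1]])+[p[0],p[1],0]; r=0
        for f,I,ok in data:
            uv=proj(f,Q).astype(np.float32)
            v=cv2.remap(I,uv[:,0],uv[:,1],1); k=cv2.remap(ok.astype(np.float32),uv[:,0],uv[:,1],1)>.9
            r-=np.corrcoef(v[k],w[k])[0,1]
        return r/len(data)
    best=None
    for da in(-.1,0,.1):
        r=minimize(cost,np.array(x0)+[0,0,da],method="Nelder-Mead",options=dict(initial_simplex=np.array(x0)+[0,0,da]+np.array([[0,0,0],[.02,0,0],[0,.02,0],[0,0,.1]])))
        if best is None or r.fun<best.fun: best=r
    return best.x,best.fun
def plan(s,xy,z,ang=None):
    """shift in tool axes (and turn deg for tool x to reach world angle ang)"""
    from scipy.spatial.transform import Rotation as Ro
    q=s["orientation"]; R=Ro.from_quat([q[1],q[2],q[3],q[0]]).as_matrix()
    d=R.T@(np.array([*xy,z])-s["position"]); cur=np.degrees(np.arctan2(R[1,0],R[0,0]))
    return np.round(d*1000,1), None if ang is None else round(-((ang-cur+180)%360-180),1)
E
python3 - <<'E'
import pickle
from h import *; from bench import *
t=pickle.load(open("top0.pkl","rb"));s=pickle.load(open("scene0.pkl","rb"))
for fs in([t],[s],[t,s]): print(outline(fs,[.606,-.393,.36]))
d=np.array([np.cos(np.radians(-69)),np.sin(np.radians(-69))])
print(plan(read_state(),np.array([.556,-.265])-.075*d,.231,111))
E
```

```text
Traceback (most recent call last):
  File "h.py", line 24, in outline
    r=minimize(cost,np.array(x0)+[0,0,da],method="Nelder-Mead",options=dict(initial_simplex=np.array(x0)+[0,0,da]+np.array([[0,0,0],[.02,0,0],[0,.02,0],[0,0,.1]])))
  File "h.py", line 20, in cost
    r-=np.corrcoef(v[k],w[k])[0,1]
                        ~^^^
IndexError: too many indices for array: array is 1-dimensional, but 2 were indexed
```

```bash
sed -i 's/uv\[:,1\],1)/uv[:,1],1).ravel()/g' h.py
python3 - <<'E'
import pickle
from h import *; from bench import *
t=pickle.load(open("top0.pkl","rb"));s=pickle.load(open("scene0.pkl","rb"))
for fs in([t],[s],[t,s]): print(outline(fs,[.606,-.393,.36]))
d=np.array([np.cos(np.radians(-69)),np.sin(np.radians(-69))])
print(plan(read_state(),np.array([.556,-.265])-.075*d,.231,111))
E
```

```text
(array([ 0.6088842 , -0.39753509,  0.36947608]), np.float64(-0.9016764141785082))
(array([ 0.60712644, -0.40306924,  0.36655916]), np.float64(-0.9029182130652016))
(array([ 0.60765028, -0.40000216,  0.36686645]), np.float64(-0.8641197058234247))
(array([-5.603e+02, -6.144e+02,  4.000e-01]), np.float64(55.4))
```

```bash
python3 -m jog '[{"hand":0,"xyz":[-0.028,-0.031,-0.005],"turn":6},{"hand":0,"xyz":[-0.056,-0.062,-0.01],"turn":12},{"hand":0,"xyz":[-0.084,-0.092,-0.015],"turn":18},{"hand":0,"xyz":[-0.112,-0.123,-0.02],"turn":24},{"hand":0,"xyz":[-0.14,-0.154,-0.02],"turn":28}]'
cat >p.py <<'E'
from h import *; from bench import *; import sys
a=[float(v) for v in sys.argv[1:]]; s=read_state(); print(s["position"].round(3),s["width"].round(3),s["contact_force"].round(1),plan(s,a[:2],a[2],a[3]))
E
python3 p.py .529 -.195 .231 111
```

```text
time: 0.52
position: [0.229, 0.3511, 0.2512]
orientation: [0.0, 0.357, 0.934, -0.0]
contact_force: [1.5, 0.4, -0.0]
width: 0.0427Traceback (most recent call last):
  File "p.py", line 2, in <module>
    a=[float(v) for v in sys.argv[1:]]; s=read_state(); print(s["position"].round(3),s["width"].round(3),s["contact_force"].round(1),plan(s,a[:2],a[2],a[3]))
                                                                                     ^^^^^^^^^^^^^^^^
AttributeError: 'float' object has no attribute 'round'
```

```bash
sed -i 's/s\["width"\].round(3)/round(s["width"],3)/' p.py; python3 p.py .529 -.195 .231 111
```

```text
[0.229 0.351 0.251] 0.043 [ 1.5  0.4 -0. ] (array([-587.9, -206.5,   20.8]), np.float64(27.1))
```

```bash
python3 -m jog '[{"hand":0,"xyz":[-0.038,-0.013,0],"turn":6},{"hand":0,"xyz":[-0.076,-0.026,0],"turn":12},{"hand":0,"xyz":[-0.114,-0.04,0],"turn":18},{"hand":0,"xyz":[-0.152,-0.053,0],"turn":23},{"hand":0,"xyz":[-0.19,-0.066,0],"turn":27}]'; python3 p.py .529 -.195 .231 111
```

```text
time: 0.93
position: [0.3265, 0.1734, 0.2514]
orientation: [0.0, 0.567, 0.824, -0.0]
contact_force: [1.2, 1.2, 0.3]
width: 0.0429
[0.327 0.173 0.251] 0.043 [1.2 1.2 0.3] (array([-416.3,   57.8,   20.7]), np.float64(-0.1))
```

```bash
python3 -m jog '[{"hand":0,"xyz":[-0.04,0.006,0],"turn":0},{"hand":0,"xyz":[-0.08,0.011,0],"turn":0},{"hand":0,"xyz":[-0.12,0.017,0],"turn":0},{"hand":0,"xyz":[-0.16,0.022,0],"turn":0},{"hand":0,"xyz":[-0.2,0.028,0],"turn":0}]'; python3 -m jog '[{"hand":0,"xyz":[-0.04,0.006,0],"turn":0},{"hand":0,"xyz":[-0.08,0.011,0],"turn":0},{"hand":0,"xyz":[-0.12,0.017,0],"turn":0},{"hand":0,"xyz":[-0.16,0.022,0],"turn":0},{"hand":0,"xyz":[-0.2,0.028,0.02],"turn":0}]';python3 p.py .529 -.195 .115 111
```

```text
time: 1.35
position: [0.4242, -0.0056, 0.2514]
orientation: [0.0, 0.567, 0.823, -0.0]
contact_force: [0.9, 0.4, -0.1]
width: 0.0429
time: 1.77
position: [0.5223, -0.1832, 0.2358]
orientation: [0.003, 0.568, 0.823, -0.0]
contact_force: [1.1, 0.2, 1.3]
width: 0.0426
[ 0.522 -0.183  0.236] 0.043 [1.1 0.2 1.3] (array([-12.7,   1.6, 120.8]), np.float64(-0.2))
```

```bash
python3 -m jog '[{"hand":0,"xyz":[-0.004,0.001,0.035],"turn":0},{"hand":0,"xyz":[-0.008,0.002,0.07],"turn":0},{"hand":0,"xyz":[-0.01,0.002,0.1],"turn":0},{"hand":0,"xyz":[-0.01,0.002,0.12],"turn":0},{"hand":0,"xyz":[-0.01,0.002,0.12],"turn":0}]';python3 p.py .556 -.265 .115 111
python3 - <<'E'
from bench import *; import cv2
f=grab_frame("scene"); g=grab_frame("top")
import numpy as np
cv2.imwrite("pics/a.png",np.hstack([cv2.resize(f["pixels"][100:260,220:360],None,fx=2.8,fy=2.8),cv2.resize(g["pixels"][150:260,255:375],None,fx=2.9,fy=4.073)[:448]]))
E
```

```text
time: 2.18
position: [0.5251, -0.1907, 0.1104]
orientation: [-0.002, 0.568, 0.823, -0.0]
contact_force: [-0.9, 0.7, -1.4]
width: 0.0427
[ 0.525 -0.191  0.11 ] 0.043 [-0.9  0.7 -1.4] (array([-80.4,   2.5,  -4.8]), np.float64(-0.2))
```

View pics/a.png

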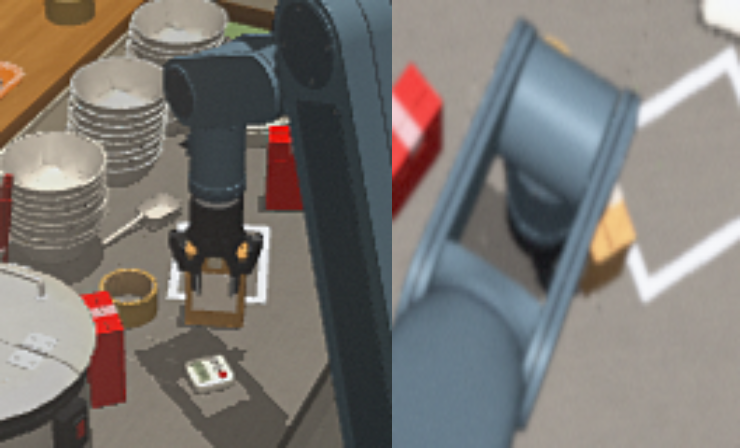

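The crop shows the two finger tips at (195,285) and (235,285), centred in front of the upper part of the carton's broad side. The timer at (210,373) is clear. I advance slowly.

```bash
python3 -m jog '[{"hand":0,"xyz":[-0.01,0.002,-0.004],"turn":0},{"hand":0,"xyz":[-0.02,0.002,-0.004],"turn":0},{"hand":0,"xyz":[-0.028,0.002,-0.004],"turn":0},{"hand":0,"xyz":[-0.033,0.002,-0.004],"turn":0},{"hand":0,"xyz":[-0.037,0.002,-0.004],"turn":0}]'
python3 -m jog '[{"hand":0,"xyz":[-0.004,0,0],"turn":0},{"hand":0,"xyz":[-0.008,0,0],"turn":0},{"hand":0,"xyz":[-0.012,0,0],"turn":0},{"hand":0,"xyz":[-0.016,0,0],"turn":0},{"hand":0,"xyz":[-0.02,0,0],"turn":0}]'
```

```text
time: 2.7
position: [0.5437, -0.2273, 0.1204]
orientation: [0.003, 0.568, 0.823, -0.0]
contact_force: [0.2, -0.5, -0.5]
width: 0.0427
time: 3.12
position: [0.5509, -0.2462, 0.1204]
orientation: [0.003, 0.568, 0.823, -0.0]
contact_force: [0.7, -0.2, 0.1]
width: 0.0427
```

```bash
python3 -m jog '[{"hand":0,"xyz":[-0.004,0,0],"turn":0},{"hand":0,"xyz":[-0.008,0,0],"turn":0},{"hand":0,"xyz":[-0.012,0,0],"turn":0},{"hand":0,"xyz":[-0.016,0,0],"turn":0},{"hand":0,"xyz":[-0.02,0,0],"turn":0}]'; python3 p.py .556 -.265 .115 111; python3 - <<'E'
from bench import *; import cv2
f=grab_frame("scene")
cv2.imwrite("pics/b.png",cv2.resize(f["pixels"][140:260,220:360],None,fx=3.5,fy=3.5))
E
```

```text
time: 3.53
position: [0.5581, -0.2653, 0.1205]
orientation: [0.003, 0.568, 0.823, -0.0]
contact_force: [-0.1, -0.4, -0.9]
width: 0.0426
[ 0.558 -0.265  0.12 ] 0.043 [-0.1 -0.4 -0.9] (array([ 1. , -1.9,  5.5]), np.float64(-0.2))
```

View pics/b.png

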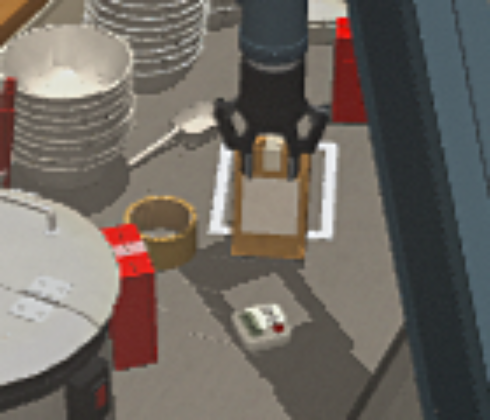

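The view shows the carton tilting away at (270,200), with the fingers at (248,165) and (292,165) still on it. Continuing.

```bash
python3 -m jog '[{"hand":0,"xyz":[-0.004,0,0],"turn":0},{"hand":0,"xyz":[-0.008,0,0],"turn":0},{"hand":0,"xyz":[-0.012,0,0],"turn":0},{"hand":0,"xyz":[-0.016,0,0],"turn":0},{"hand":0,"xyz":[-0.02,0,0],"turn":0}]'
python3 -m jog '[{"hand":0,"xyz":[0,0,0],"turn":0},{"hand":0,"xyz":[0,0,0],"turn":0},{"hand":0,"xyz":[0,0,0],"turn":0},{"hand":0,"xyz":[0,0,0],"turn":0},{"hand":0,"xyz":[0,0,0],"turn":0}]'; python3 - <<'E'
from bench import *; from h import *; import cv2
f=grab_frame("scene");W=world(f)[140:260,220:360]
b=f["pixels"][140:260,220:360].astype(int); m=(b[...,2]-b[...,0]>40)&(b[...,1]>b[...,0]+15)&(b[...,1]>60)&(W[...,1]<-.2)&(W[...,2]>.01)&(W[...,0]<.68)
print(np.percentile(W[m],[2,50,98],axis=0).round(3))
cv2.imwrite("pics/c.png",cv2.resize(f["pixels"][140:260,220:360],None,fx=3.5,fy=3.5))
E
```

```text
time: 4.0
position: [0.5657, -0.2852, 0.1207]
orientation: [0.004, 0.568, 0.823, -0.0]
contact_force: [-0.5, -0.2, -0.2]
width: 0.0426
time: 4.42
position: [0.5656, -0.285, 0.1207]
orientation: [0.003, 0.568, 0.823, -0.0]
contact_force: [-0.0, 0.4, 0.7]
width: 0.0425
[[ 0.527 -0.43   0.011]
 [ 0.577 -0.304  0.048]
 [ 0.655 -0.204  0.061]]
```

View pics/c.png

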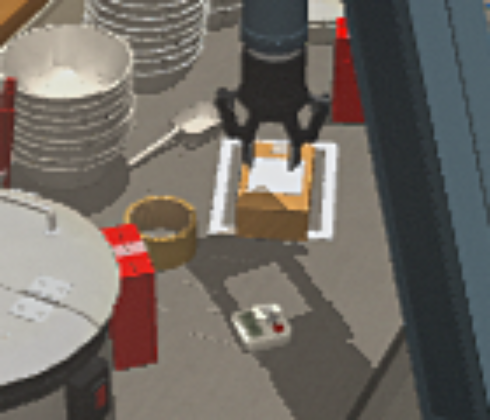

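The carton lies flat, with its foot end at (273,220) just inside the near tape and its panel at (277,175). Now I back off behind the foot end and measure.

```bash
python3 -m jog '[{"hand":0,"xyz":[0.03,0,0],"turn":0},{"hand":0,"xyz":[0.06,0,0],"turn":0},{"hand":0,"xyz":[0.09,0,0],"turn":0},{"hand":0,"xyz":[0.105,0,0],"turn":0},{"hand":0,"xyz":[0.105,0,0],"turn":0}]'
cat >m.py <<'E'
from bench import *; from h import *; import cv2
from scipy.spatial.transform import Rotation as Ro
O=np.array([.608,-.400]); a=.367; R=np.array([[np.cos(a),np.sin(a)],[-np.sin(a),np.cos(a)]])
for n in("scene","top"):
    f=grab_frame(n);W=world(f); L=(W[...,:2]-O)@R.T
    m=(W[...,2]>.04)&(W[...,2]<.06)&(abs(L[...,0])<.09)&(L[...,1]<.13)&(L[...,1]>-.12)
    k,l,st,_=cv2.connectedComponentsWithStats(m.astype(np.uint8))
    P=L[l==1+st[1:,4].argmax()]
    print(n,"top face in outline frame, mm",cv2.minAreaRect((P*1000).astype(np.float32)),len(P), "z",np.median(W[m][:,2]).round(4))
    cv2.imwrite(f"pics/m_{n}.png",f["pixels"])
E
python3 m.py; python3 p.py .608 -.4 .02 111
```

```text
time: 4.88
position: [0.527, -0.1836, 0.1201]
orientation: [0.003, 0.567, 0.824, -0.0]
contact_force: [-0.4, 0.1, -0.3]
width: 0.0428
scene top face in outline frame, mm ((6.234591484069824, 86.43408203125), (39.556434631347656, 75.04793548583984), 4.041312217712402) 98 z 0.051
top top face in outline frame, mm ((-1.6248931884765625, 42.785057067871094), (142.29029846191406, 90.98829650878906), 89.35728454589844) 1007 z 0.0501
[ 0.529 -0.187  0.121] 0.043 [-0.   0.5  0.4] (array([-226.3,   -2.4,  102.3]), np.float64(-0.2))
```

Top camera: the lying carton's centre is at (-2, +43) mm in the outline frame and aligned within 1°. It needs about 43 mm of push. I advance 60 mm, come down to z≈0.02, then push.

```bash
python3 -m jog '[{"hand":0,"xyz":[-0.03,-0.004,0],"turn":0},{"hand":0,"xyz":[-0.06,-0.004,0.02],"turn":0},{"hand":0,"xyz":[-0.06,-0.004,0.06],"turn":0},{"hand":0,"xyz":[-0.06,-0.004,0.095],"turn":0},{"hand":0,"xyz":[-0.06,-0.004,0.102],"turn":0}]'
python3 -m jog '[{"hand":0,"xyz":[-0.01,0,0],"turn":0},{"hand":0,"xyz":[-0.02,0,0],"turn":0},{"hand":0,"xyz":[-0.028,0,0],"turn":0},{"hand":0,"xyz":[-0.033,0,0],"turn":0},{"hand":0,"xyz":[-0.037,0,0],"turn":0}]';python3 p.py .608 -.4 .02 111
```

```text
time: 5.4
position: [0.5445, -0.2453, 0.0133]
orientation: [0.0, 0.568, 0.823, -0.001]
contact_force: [-2.2, 0.5, -1.3]
width: 0.0429
time: 5.82
position: [0.5592, -0.282, 0.0155]
orientation: [0.002, 0.569, 0.823, -0.001]
contact_force: [-0.1, -0.0, 0.4]
width: 0.0428
[ 0.559 -0.282  0.016] 0.043 [-0.1 -0.   0.4] (array([-127.6,    4. ,   -3.9]), np.float64(-0.3))
```

```bash
python3 -m jog '[{"hand":0,"xyz":[-0.004,0,0],"turn":0},{"hand":0,"xyz":[-0.008,0,0],"turn":0},{"hand":0,"xyz":[-0.012,0,0],"turn":0},{"hand":0,"xyz":[-0.016,0,0],"turn":0},{"hand":0,"xyz":[-0.02,0,0],"turn":0}]';python3 -m jog '[{"hand":0,"xyz":[-0.004,0,0],"turn":0},{"hand":0,"xyz":[-0.008,0,0],"turn":0},{"hand":0,"xyz":[-0.012,0,0],"turn":0},{"hand":0,"xyz":[-0.016,0,0],"turn":0},{"hand":0,"xyz":[-0.02,0,0],"turn":0}]';python3 p.py .608 -.4 .02 111; python3 m.py
```

```text
time: 6.23
position: [0.5663, -0.3006, 0.0158]
orientation: [0.002, 0.568, 0.823, -0.001]
contact_force: [-0.1, 1.8, 0.7]
width: 0.0427
time: 6.65
position: [0.5735, -0.3196, 0.0158]
orientation: [0.002, 0.568, 0.823, -0.001]
contact_force: [-0.6, 2.6, 0.0]
width: 0.0425
[ 0.573 -0.32   0.016] 0.043 [-0.6  2.6  0. ] (array([-87.4,   3.9,  -3.9]), np.float64(-0.3))
scene top face in outline frame, mm ((-4.329667091369629, 82.38927459716797), (61.37565231323242, 74.20343017578125), 56.73189926147461) 73 z 0.0511
top top face in outline frame, mm ((-37.941162109375, -27.9571533203125), (47.37378692626953, 113.40047454833984), 27.85584259033203) 234 z 0.0503
```

```bash
python3 -m jog '[{"hand":0,"xyz":[-0.003,0,0],"turn":0},{"hand":0,"xyz":[-0.005,0,0],"turn":0},{"hand":0,"xyz":[-0.007,0,0],"turn":0},{"hand":0,"xyz":[-0.007,0,0],"turn":0}]';python3 -m jog '[{"hand":0,"xyz":[0.02,0,0],"turn":0},{"hand":0,"xyz":[0.05,0,0],"turn":0},{"hand":0,"xyz":[0.065,0,-0.04],"turn":0},{"hand":0,"xyz":[0.08,0,-0.08],"turn":0},{"hand":0,"xyz":[0.11,0,-0.12],"turn":0}]'; python3 -m jog '[{"hand":0,"xyz":[0.03,0,-0.02],"turn":0},{"hand":0,"xyz":[0.06,0,-0.03],"turn":0},{"hand":0,"xyz":[0.09,0,-0.04],"turn":0},{"hand":0,"xyz":[0.09,0,-0.04],"turn":0}]'; python3 m.py; python3 - <<'E'
import cv2,numpy as np
s=cv2.imread("pics/m_scene.png")[140:260,220:360];t=cv2.imread("pics/m_top.png")[150:270,260:400]
cv2.imwrite("pics/d.png",cv2.resize(np.hstack([s,t]),None,fx=2.8,fy=2.8))
E
```

```text
time: 7.08
position: [0.5764, -0.3275, 0.0158]
orientation: [0.003, 0.569, 0.823, -0.001]
contact_force: [0.6, -0.5, -0.7]
width: 0.0428
time: 7.5
position: [0.5398, -0.2307, 0.1286]
orientation: [0.004, 0.569, 0.822, -0.001]
contact_force: [0.2, -0.1, 0.3]
width: 0.0424
time: 7.83
position: [0.5068, -0.1421, 0.1704]
orientation: [0.005, 0.568, 0.823, -0.0]
contact_force: [0.7, 0.4, -0.6]
width: 0.0425
scene top face in outline frame, mm ((6.478867530822754, 49.62139892578125), (44.37664794921875, 51.068275451660156), 4.096506595611572) 69 z 0.0509
top top face in outline frame, mm ((-0.9430580139160156, -2.45703125), (141.7825927734375, 91.6035385131836), 88.93567657470703) 1035 z 0.0502
```

View pics/d.png

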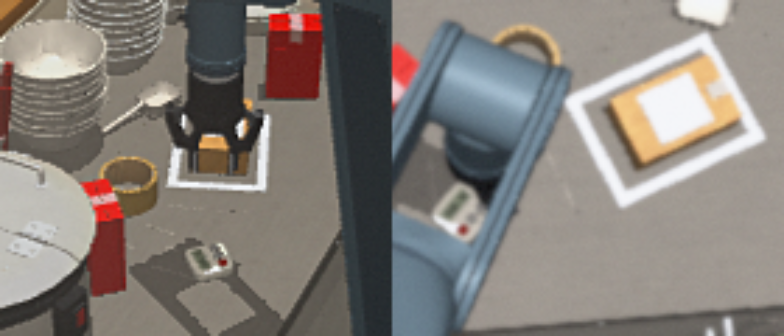

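The top crop shows the carton at (675,110) wholly inside the outline, square to it. The timer at (460,212) and roll at (525,45) are undisturbed. As a last check I refit the now-visible outline, check that the other items have not moved, and hand in.

```bash
python3 - <<'E'
from bench import *; from h import *; import pickle
f=grab_frame("top"); (x,y,a),c=outline([f],[.608,-.4,.367]); print(x,y,a,c)
R=np.array([[np.cos(a),np.sin(a)],[-np.sin(a),np.cos(a)]]); W=world(f); L=(W[...,:2]-[x,y])@R.T
m=(W[...,2]>.04)&(W[...,2]<.06)&(abs(L[...,0])<.08)&(abs(L[...,1])<.11)
print(cv2.boxPoints(cv2.minAreaRect((L[m]*1000).astype(np.float32))).round(1))
g=pickle.load(open("top0.pkl","rb"))
for n,(u,v) in dict(timer=(285,226),tape=(306,172),shaker=(162,252),cup=(131,267)).items():
    T=g["pixels"][v-12:v+12,u-14:u+14]; r=cv2.matchTemplate(f["pixels"][v-22:v+22,u-24:u+24],T,5); print(n,np.array(cv2.minMaxLoc(r)[3])-10,r.max())
job_done()
print(read_state()["time"])
E
```

```text
0.6086002892640621 -0.3970015886307434 0.3684685495144675 -0.8861437986851198
[[-48.8  65.3]
 [-48.5 -78.1]
 [ 43.3 -77.9]
 [ 43.   65.5]]
timer [-1  1] 0.64530075
tape [0 0] 0.42723116
shaker [0 0] 0.9994179
cup [0 0] 0.9989914
the job is handed in; nothing more can be done
the job is handed in; nothing more can be done
```

I tipped the carton over with a slow two-finger push at about 120 mm height. It fell flat towards the outline. I then pushed it about 45 mm by its foot end, backed the gripper away and handed the job in at about 8 s of robot time.

**Carton position:** In the last top image its corners lie within about ±49 mm in x and between -78 and +66 mm in y of the freshly fitted outline. The limits are ±68 and ±93 mm. It is flat, with its top face at 50 mm, and square to the outline within about 1°. The highest wrist force I read was about 3 N; it is only reported at the end of each move, so a brief peak between readings would not show.

**Checks that were weak or disagreed:**
- **Outline centre:** the scene camera placed it about 6 mm differently from the top camera, which is well within the spare room.
- **Scene camera's carton position:** this was useless, because the gripper hid the carton.
- **Timer and tape roll:** the shaker and cup matched their starting images exactly. The timer and roll matched only weakly (0.65 and 0.43) because the arm partly covered them or cast shadow. They showed no shift beyond about 1 pixel (3 mm), the fingers never went near them, and the last pictures show them in place.

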